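Turn the grow kit round onto the clean rack

ROBOT

A 7-joint arm with a two-finger parallel gripper is mounted at the origin on a cart in front of the work surface, level with it; the furniture and walls round the work are solid. World frame = base frame: x ahead of the robot, y to its left, z up, the work surface at z = 0. Lengths are in m, angles in rad, forces in N, time in s.
With the tool pointing down it reaches from about 0.35 to 0.9 m from the base axis. Payload 7.2 kg.
Tool frame: the origin (TCP) lies at the very end of the fingers, on their centre line; the grasp point (between the pads) lies env.grasp_offset behind it (env.grasp_offset is the distance from the TCP to the grasp point, in m); z points along the fingers, y is the line along which they close (so a half turn about z gives the same grasp; the last joint's range is limited). The gripper opens to 88 mm and grips with 3 to 60 N. Pads are 20 mm wide; open, the fingers measure 115 mm over their backs; the gripper's body (75 mm by 178 mm) begins 61 mm behind the grasp point.
Start: joints at [-1.217, 0.411, -0.013, 1.596, 0.006, 1.134, -0.082], TCP at [0.256, 0.57, 0.187] pointing down, gripper open.
Joint ranges: [-2.95, 2.95], [-0.29, 1.99], [-1.47, 1.44], [0.14, 2.54], [-1.03, 4.17], [0.13, 1.85], [-2.86, 2.86]. Speed limits (rad/s): [2.39, 2.39, 3.01, 3.01, 3.14, 3.14, 3.14].

INTERFACE

Orientations are given as [roll, pitch, yaw] about the fixed x, y, z axes, in that order (R = Rz(yaw) Ry(pitch) Rx(roll)).
In Python, from station import env, read_camera, spotter gives the robot as it stands.
- The arm moves only by the tool play_rows, never from a script. Its argument "increments" is a list of rows, each a list of 7 numbers: the gripper's target within -1 to 1 (fully open at 1, half-way at 0, shut at -1), then the shift along the tool's x, y, z in cm, then the turn, a rotation vector about the tool's x, y, z in rad. A call has 1 to 8 rows; each row is the pose to reach, as a shift and turn from the pose commanded when the call began, along the tool's axes at that moment; what a row does not reach only later rows make up. A row lasts 1/8 s, in which the tool goes at most 62.5 mm and 10.7 degrees, less where a joint would pass 70% of its speed; a pose out of reach is approached as far as the arm can. A call with a gripper value outside its range is refused whole. The fingers move at their own pace and stop on an object; "grip_force" is the grip in N (left out, the last holds). Time passes only in rows, so rows that repeat a pose let the fingers close. It gives the time, the measured TCP pose, the force, the opening and the grip force at its end, in the units of the state.
- env.get_state(): the state, without advancing time (a new reading comes with each control period).
- read_camera(name): name is "scene" or "top"; returns a dict with "img" (384x512x3 uint8, blue, green, red), "fovy" (degrees; the focal length in pixels is half the picture's height over the tangent of half this angle, whatever the lens; pixels are square), "cx", "cy" (the principal point, pixels), "T" (4x4, takes a point from camera to world coordinates). Camera axes: x right, y up, looking along -z (the intrinsics and any distortion apply to the point x, -y, -z); pixel columns grow to the right and rows downward; lengths in m; the calibration is good to about 2 mm. A picture is of the moment at which its call begins. There is no depth.
- env.job_done(): hands the job in; it is judged then, once.
Trained networks look in a picture, given as the dict that the camera call returned (one of the last four; its "shot" number tells which), for a name from the list of things; names that differ only in an ending like _2 or _b are one class to them, and where a whole thing is asked for, a point or a joint stands for the part that bears it (a point fixed in the world has none). Each returns a list of dicts, best first, with "conf" (0 to 1); they miss things now and then, are a little off and sometimes report something else, mostly with a low value. They report only what shows in the picture. A call takes as long as a camera call. They do not tell look-alikes from the thing itself.
- spotter.spot_in(picture, thing): "position" ([x, y, z] in m, in world coordinates, good to about 4 mm: the middle of the surface that is visible of it).
- spotter.pinpoint(picture, thing): "position" ([x, y, z] in m, in world coordinates, good to about 4 mm: a listed point, or the origin of a listed thing).
The state is a dict: "t": time; "qpos": joint angles; "qd": joint speeds; "joint_efforts": joint torques, N m; "ee_pos": TCP position; "orientation": TCP orientation; "wrist_force": force on the tool from outside, world axes, zero at the start; "torque": the same for the moment, N m; "grip_width": opening from 0.0 (shut) to 1.0 (fully open); "gripper_force": force on a finger pad.
Only numpy, scipy, OpenCV 4.12 (cv2) and the standard library are available. Lean on these libraries where they do the work, as an engineer would, in place of code of your own. Each camera call takes 0.05 s, during which the arm holds its last target. There are 200 camera calls.

TASK

Move the four things of the mushroom-growing kit (hand scraper, tweezers, marker pen, hygrometer) from the padded rack to the bare one, in reverse order: seen from the robot, what was leftmost on the padded rack ends up in the rightmost lane of the bare rack, and so on. Each lies flat on the board along the middle of its own lane, between the pins and about halfway between front and back, the hygrometer standing upright as before; leave the jar, the mushroom and the filter pads beyond the racks alone.

Things in the scene. Friction and masses are not known exactly. Their poses are not given: they have to be found in the camera images.
- scraper_mid (a point): Small hand scraper, 122 mm long, 30 g, lying flat along its lane: black handle, 80 mm long, 18 mm wide, 16 mm high, rounded, reaching 19 mm past the origin towards +y, then a flat steel blade 26 mm wide, 3 mm thick. Origin: mid-length on its centre line, 8 mm above what it lies on; own y axis along its length, +y towards the blade. Pinch it across the handle at or just behind the origin.
- tweezers_mid (a point): Steel tweezers, 125 mm long, 18 mm wide over the bow, 9 mm high, lying along its lane. 18 g. Origin: mid-length on its centre line, 4.5 mm above what it lies on; own y axis along its length. Pinch across the bow at the origin; solid, it does not give.
- marker_mid (a point): Capped marker pen, white barrel, 135 mm long, 17 mm thick, lying along its lane. 15 g. Origin: mid-length on its centre line, 8 mm above what it lies on; own y axis along its length. The longest of the four: note the table's low lip (38 mm) along its near edge at x = 0.35 m, and the big clear bin, 0.39 m tall, close behind the racks from about x = 0.53 m.
- hygrometer_mid (a point): Small white box with a grey display, a hygrometer, standing upright: 52 mm long (along its lane), 27 mm thick (across), 46 mm high. 40 g. Origin: the centre of the box, 23 mm above its base; z up, its y axis along the 52 mm, x across the 27 mm.
- full_rack: Padded rack, full at the start: fixed plywood board 130 x 256 x 6 mm; rows of five metal pins (14 mm thick, 14 mm tall) at x = -45 and +45 mm mark off four lanes, centres at y = +90, +30, -30, -90 mm, 46 mm clear; no pins between the rows. Origin: centre of underside; x along lanes (away from robot), y to robot's left, turned up to 0.1 rad. Things rest on its rubber pads, at z = 12 mm.
- empty_rack: Bare rack, empty at the start: fixed plywood board 130 x 256 x 6 mm; rows of five metal pins (14 mm thick, 14 mm tall) at x = -45 and +45 mm mark off four lanes, centres at y = +90, +30, -30, -90 mm, 46 mm clear; no pins between the rows. Origin: centre of underside; x along lanes (away from robot), y to robot's left, turned up to 0.1 rad. Things rest at z = 6 mm.
- scraper_pad: Fixed dark rubber rest, 112 x 36 mm, 6 mm high, in two blocks, front and rear, with a 50 mm finger gap between them (bare board), in the lane of the padded rack where the scraper lies at the start (so it keeps marking that lane). Origin: centre of its underside, on the board's top; x along the lane, y across it.
- tweezers_pad: Fixed dark rubber rest, 112 x 36 mm, 6 mm high, in two blocks, front and rear, with a 50 mm finger gap between them (bare board), in the lane of the padded rack where the tweezers lies at the start (so it keeps marking that lane). Origin: centre of its underside, on the board's top; x along the lane, y across it.
- marker_pad: Fixed dark rubber rest, 112 x 36 mm, 6 mm high, in two blocks, front and rear, with a 50 mm finger gap between them (bare board), in the lane of the padded rack where the marker pen lies at the start (so it keeps marking that lane). Origin: centre of its underside, on the board's top; x along the lane, y across it.
- hygrometer_pad: Fixed dark rubber rest, 60 x 28 mm, 6 mm high, in the lane of the padded rack where the hygrometer lies at the start (so it keeps marking that lane). Origin: centre of its underside, on the board's top; x along the lane, y across it.
- jar: Bystander: jar of grain with a brown lid, 66 mm across, 89 mm high, loose; origin at the centre of its base. Stands beyond the racks; leave alone.
- mushroom: Bystander: a brown mushroom, 46 mm across, 41 mm high, loose; origin at the centre of its base. Leave alone.
- pads_stack: Bystander: round white stack of filter pads, 70 mm across, 11 mm high, loose; origin at the centre of its base. Leave alone.
Mind the look-alikes: they are no part of the job. What is shaped like the part that bears hygrometer_mid but green is not meant.

How it is judged:
By the outcome, as a careful person would: the job done as asked, in the order asked, and still so for the second after the job is handed in, with the robot touching nothing.
It also fails if it takes over 109 s, if anything falls off the work surface, if the arm or the gripper's body presses on something with over 40 N, if the wrist force passes 120 N, or if a joint passes its speed limit or range.

## Working session

There is one attempt and no reset: what is moved stays moved. The work goes in short steps, Python scripts to look and compute and a tool call to move; the robot and the scene stay as the last step left them, time stands still between calls to the robot, and variables do not carry over. Pictures are saved under pics/ and viewed, at most 14 in all, crops included, and the job is handed in when it is done.

Besides the shell and the picture viewer there is one more tool, called after "Emit:" by a JSON object that holds its "op" and its "data". play_rows: Moves the arm, as the interface text tells. Its arguments: {"type":"object","properties":{"increments":{"type":"array","items":{"type":"array","items":{"type":"number"}}},"grip_force":{"type":"number"}},"required":["increments"]}

```bash
mkdir -p pics
cat > h.py <<'E'
import numpy as np,cv2
from station import env,read_camera,spotter
def proj(c,p):
    T=np.linalg.inv(c["T"]);q=T[:3,:3]@np.array(p)+T[:3,3]
    f=192/np.tan(np.radians(c["fovy"])/2)
    return c["cx"]+f*q[0]/-q[2],c["cy"]-f*q[1]/-q[2]
def unproj(c,u,v,z):
    f=192/np.tan(np.radians(c["fovy"])/2)
    d=c["T"][:3,:3]@np.array([(u-c["cx"])/f,-(v-c["cy"])/f,-1]);o=c["T"][:3,3]
    return o+d*(z-o[2])/d[2]
E
python3 - <<'E'
from h import *
print(env.get_state(),env.grasp_offset)
for n in ["scene","top"]:
    c=read_camera(n);cv2.imwrite(f"pics/{n}0.png",c["img"]);print(n,c["fovy"],c["cx"],c["cy"],c["T"].round(3).tolist(),[k for k in c])
    for t in ["scraper_mid","tweezers_mid","marker_mid","hygrometer_mid","full_rack","empty_rack","scraper_pad","tweezers_pad","marker_pad","hygrometer_pad","jar","mushroom"]:
        for r in spotter.pinpoint(c,t)[:2]: print(t,np.round(r["position"],4),round(r["conf"],2),np.round(proj(c,r["position"])))
E
```

```text
{'t': 0.0, 'qpos': array([-1.21720095,  0.41188208, -0.01267592,  1.59704791,  0.00559514,
        1.13432044, -0.08219463]), 'qd': array([-5.68427583e-05,  1.78981070e-04, -4.54005052e-05,  3.34290558e-04,
       -2.14203914e-04,  1.11366898e-03,  8.52713946e-04]), 'joint_efforts': array([ 6.79145232e-04, -5.87965643e+01,  6.42322563e-01, -2.91078776e+01,
       -5.38056158e-02,  1.82273006e-02,  1.34459929e-04]), 'ee_pos': array([0.25570107, 0.56967024, 0.18651886]), 'orientation': array([-3.13997522e+00,  1.25452206e-04,  2.71979225e+00]), 'wrist_force': array([ 0.80216329, -0.1977438 , -0.92245994]), 'torque': array([ 0.0135545 , -0.08024098,  0.0570609 ]), 'gripper_force': 0.0, 'grip_width': 1.0010103521442846} 0.0187
scene 48.09631358098542 257.6713028311044 191.08104413366976 [[-0.028, 0.853, -0.522, 0.018], [-1.0, -0.03, 0.005, -0.053], [-0.012, 0.522, 0.853, 0.998], [0.0, 0.0, 0.0, 1.0]] ['img', 'fovy', 'cx', 'cy', 'T', 'shot']
scraper_mid [0.4523 0.059  0.0229] 0.72 [212. 249.]
scraper_mid [ 0.4524  0.0847 -0.0039] 0.62 [203. 253.]
tweezers_mid [0.4569 0.1781 0.017 ] 0.6 [1
[... 1119 characters left out ...]
.]
scraper_mid [ 0.4562 -0.265   0.    ] 0.23 [337. 240.]
tweezers_mid [0.4548 0.1808 0.0141] 0.37 [187. 246.]
marker_mid [ 0.4475 -0.0067  0.0207] 0.57 [251. 246.]
hygrometer_mid [0.4548 0.1183 0.0303] 0.58 [208. 245.]
hygrometer_mid [0.4226 0.2893 0.013 ] 0.54 [150. 259.]
full_rack [0.4527 0.0917 0.0005] 0.79 [218. 246.]
empty_rack [ 0.4576 -0.2653 -0.0029] 0.82 [337. 240.]
scraper_pad [0.4488 0.0577 0.0101] 0.61 [229. 247.]
tweezers_pad [0.4565 0.1793 0.0076] 0.69 [188. 246.]
marker_pad [ 0.4449 -0.0014  0.0084] 0.42 [249. 248.]
hygrometer_pad [0.4593 0.1186 0.0046] 0.49 [209. 244.]
jar [ 0.6693 -0.3473  0.0013] 0.76 [359. 171.]
mushroom [ 6.389e-01 -2.618e-01  2.000e-04] 0.65 [332. 181.]
```

Run:
```python
import cv2
a=cv2.imread("pics/top0.png")[150:310,110:410]; b=cv2.imread("pics/scene0.png")
cv2.imwrite("pics/a.png",cv2.resize(a,None,fx=2.6,fy=2.6,interpolation=cv2.INTER_CUBIC))
cv2.imwrite("pics/b.png",cv2.resize(b,None,fx=1.5,fy=1.5))
```

```text
(no output)
```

View pics/a.png

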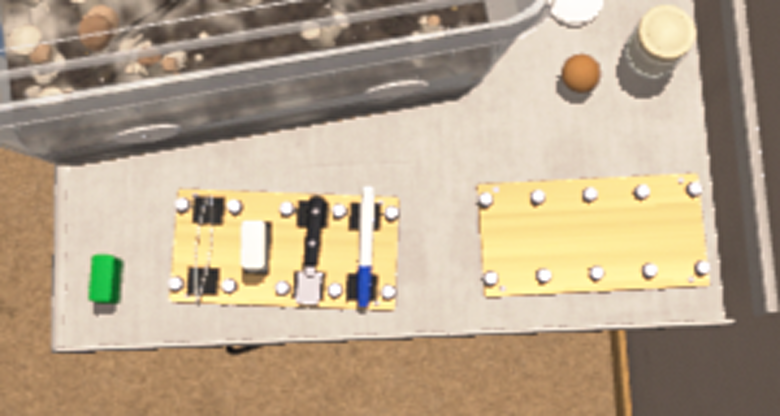

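View pics/b.png

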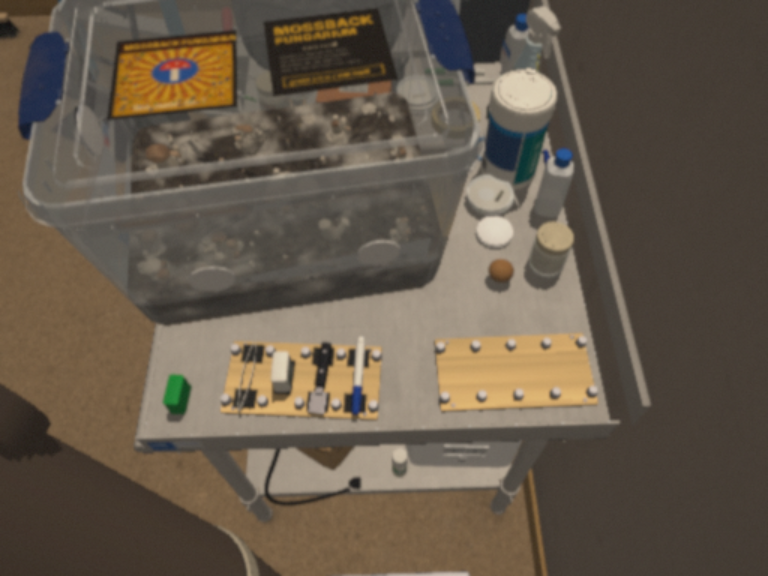

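Left to right as seen from the robot: tweezers, white hygrometer (crop 255,245), scraper, marker. The green box at crop (105,280) is outside the rack and is the look-alike. The white box lies in a rack lane on its pad, so it is the one meant. Next I fit the rack poses from the pins and the object axes.

```bash
cat >> h.py <<'E'
from scipy.optimize import least_squares
def fitrack(cs,x0,z=0.020):
    P=np.array([(x,y,z) for x in(-.045,.045) for y in(.12,.06,0,-.06,-.12)])
    W=lambda p:np.c_[p[0]+np.cos(p[2])*P[:,0]-np.sin(p[2])*P[:,1],p[1]+np.sin(p[2])*P[:,0]+np.cos(p[2])*P[:,1],P[:,2]]
    p=np.array([*x0,0.])
    for R in(5,4,3):
        obs=[]
        for c in cs:
            g=c["img"].min(2).astype(float)   # blue low on wood, high on metal
            for i,w in enumerate(W(p)):
                u,v=proj(c,w);u0,v0=int(round(u)),int(round(v))
                yy,xx=np.mgrid[v0-R:v0+R+1,u0-R:u0+R+1];k=np.clip(g[yy,xx]-150,0,None)
                if k.sum()>50: obs.append((c,i,(k*xx).sum()/k.sum(),(k*yy).sum()/k.sum()))
        f=lambda q:np.array([np.subtract(proj(c,W(q)[i]),(u,v)) for c,i,u,v in obs]).ravel()
        s=least_squares(f,p,loss="soft_l1",f_scale=.5);p=s.x
    return p,len(obs),np.abs(f(p)).mean(),np.abs(f(p)).max()
E
python3 - <<'E'
from h import *
cs=[read_camera("top"),read_camera("scene")]
for x0 in[(.453,.089),(.456,-.263)]:
    for s in(cs,cs[:1],cs[1:]):print([np.round(a,4) for a in fitrack(s,x0)])
c=cs[0]
S=lambda x,y:(110+x/2.6,150+y/2.6)
for n,a,b,z in[("tw",(208,200),(199,303),.021),("hy",(257,222),(252,270),.058),("scr",(317,198),(309,303),.025),("mk",(368,188),(363,308),.027)]:
    A,B=unproj(c,*S(*a),z),unproj(c,*S(*b),z);print(n,A.round(4),B.round(4),((A+B)/2).round(4),np.arctan2(A[1]-B[1],A[0]-B[0]).round(3))
E
```

```text
[array([ 0.4538,  0.0869, -0.0795]), np.int64(20), np.float64(0.4153), np.float64(0.9139)]
[array([ 0.4558,  0.0878, -0.0743]), np.int64(10), np.float64(0.133), np.float64(0.5287)]
[array([ 0.4524,  0.0863, -0.0802]), np.int64(10), np.float64(0.074), np.float64(0.2449)]
[array([ 0.4561, -0.2653,  0.0094]), np.int64(20), np.float64(0.3489), np.float64(0.7324)]
[array([ 0.4585, -0.2652,  0.0102]), np.int64(10), np.float64(0.112), np.float64(0.5571)]
[array([ 0.4549, -0.2653,  0.0106]), np.int64(10), np.float64(0.0575), np.float64(0.157)]
tw [0.5115 0.1715 0.021 ] [0.3956 0.1822 0.021 ] [0.4536 0.1768 0.021 ] -0.092
hy [0.4787 0.1119 0.058 ] [0.4261 0.1181 0.058 ] [0.4524 0.115  0.058 ] -0.118
scr [0.5081 0.047  0.025 ] [0.3903 0.059  0.025 ] [0.4492 0.053  0.025 ] -0.101
mk [ 0.517  -0.0113  0.027 ] [ 0.3822 -0.001   0.027 ] [ 0.4496 -0.0062  0.027 ] -0.077
```

```bash
cat > go.py <<'E'
# go.py x y z yaw : increments (cm, rad) from the measured pose, in tool axes
import sys;from h import *;from scipy.spatial.transform import Rotation as R
s=env.get_state();T=R.from_euler("xyz",s["orientation"]);a=list(map(float,sys.argv[1:]))
G=R.from_euler("xyz",[np.pi,0,a[3]])
print("t",round(s["t"],2),s["ee_pos"].round(4),s["orientation"].round(3))
print("cm",(T.inv().apply(np.array(a[:3])-s["ee_pos"])*100).round(2),"rad",(T.inv()*G).as_rotvec().round(3))
E
python3 go.py .456 .178 .12 3.063
python3 - <<'E'
from h import *
c=read_camera("top");print([unproj(c,u,v,.39).round(3) for u,v in((319.6,157.7),(110,200),(200,182))],[unproj(c,u,v,0).round(3) for u,v in((133,213),(291,188))])
E
```

```text
t 1.4 [0.2559 0.5702 0.1874] [3.142 0.    2.72 ]
cm [-34.31 -27.59   6.74] rad [ 0.     0.    -0.343]
[array([ 0.595, -0.174,  0.39 ]), array([0.517, 0.289, 0.39 ]), array([0.55 , 0.092, 0.39 ])] [array([0.565, 0.347, 0.   ]), array([ 0.623, -0.136,  0.   ])]
```

Emit:
{"op": "play_rows", "data": {"increments": [[0,-5,-4,1,0,0,-0.05],[0,-10,-8,2,0,0,-0.1],[0,-15,-12,3,0,0,-0.15],[0,-20,-16,4,0,0,-0.2],[0,-25,-20,5,0,0,-0.25],[0,-29,-23.5,6,0,0,-0.3],[0,-33,-26.5,6.7,0,0,-0.34],[0,-34.3,-27.6,6.7,0,0,-0.343]], "grip_force": 15}}

```text
t: 2.45
ee_pos: [0.457, 0.1742, 0.1201]
orientation: [-3.14, 0.0, 3.058]
wrist_force: [-0.7, 0.4, -1.8]
grip_width: 0.501
gripper_force: 0.0
```

```bash
python3 - <<'E'
from h import *
for n in["scene","top"]:
    c=read_camera(n)
    for t in ["scraper_mid","tweezers_mid","marker_mid","hygrometer_mid"]:
        for r in spotter.pinpoint(c,t)[:1]: print(t,np.round(r["position"],4),round(r["conf"],2))
    u,v=map(int,proj(c,(.456,.178,.05)));cv2.imwrite(f"pics/c_{n}.png",cv2.resize(c["img"][v-55:v+55,u-65:u+65],None,fx=4,fy=4,interpolation=cv2.INTER_CUBIC))
a=cv2.imread("pics/c_scene.png");b=cv2.imread("pics/c_top.png");cv2.imwrite("pics/c.png",cv2.resize(np.hstack([a,b]),(800,338)))
E
python3 go.py .456 .178 .0145 3.063
```

```text
scraper_mid [0.4496 0.06   0.0215] 0.63
marker_mid [ 0.4501 -0.0044  0.019 ] 0.79
scraper_mid [0.4591 0.1211 0.0046] 0.65
marker_mid [ 0.4485 -0.0057  0.0206] 0.81
hygrometer_mid [0.4549 0.1217 0.0323] 0.6
t 2.95 [0.4555 0.1789 0.1204] [3.141 0.    3.064]
cm [-0.06 -0.09 10.59] rad [0.    0.    0.001]
```

View pics/c.png

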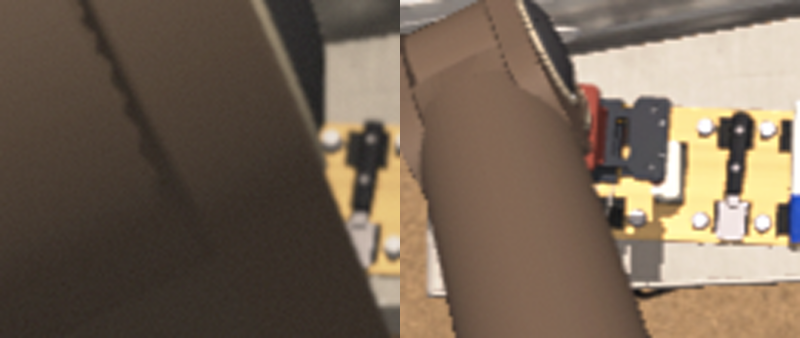

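Emit:
{"op": "play_rows", "data": {"increments": [[0,0,0,3.5,0,0,0],[0,0,0,7,0,0,0],[0,0,0,9.5,0,0,0],[0,0,0,10.6,0,0,0],[0,0,0,10.6,0,0,0],[-1,0,0,10.6,0,0,0],[-1,0,0,10.6,0,0,0],[-1,0,0,10.6,0,0,0]]}}

```text
t: 3.95
ee_pos: [0.4562, 0.1782, 0.015]
orientation: [3.141, 0.001, 3.063]
wrist_force: [-0.1, -0.0, 0.2]
grip_width: 0.202
gripper_force: 0.0
```

Emit:
{"op": "play_rows", "data": {"increments": [[-1,0,0,0,0,0,0],[-1,0,0,0,0,0,0]]}}

```text
t: 4.2
ee_pos: [0.4559, 0.178, 0.0144]
orientation: [3.141, 0.0, 3.063]
wrist_force: [0.3, 0.3, -0.8]
grip_width: 0.006
gripper_force: 0.0
```

Emit:
{"op": "play_rows", "data": {"increments": [[0,0,0,-3,0,0,0],[0,0,0,-6,0,0,0],[0,0,0,-10,0,0,0],[0,0,5,-14,0,0,0],[0,0,10,-16,0,0,0],[0,0,16,-16,0,0,0],[0,0,22,-16,0,0,0],[0,0,22,-16,0,0,0]]}}

```text
t: 5.2
ee_pos: [0.471, 0.4025, 0.1733]
orientation: [3.14, -0.002, 3.069]
wrist_force: [-0.5, -0.4, -1.3]
grip_width: 0.499
gripper_force: 0.0
```

```bash
python3 - <<'E'
from h import *
im=[]
for n in["scene","top"]:
    c=read_camera(n)
    for t in ["tweezers_mid","hygrometer_mid"]:
        for r in spotter.pinpoint(c,t)[:3]: print(t,np.round(r["position"],4),round(r["conf"],2))
    u,v=map(int,proj(c,(.456,.14,.02)));im.append(cv2.resize(c["img"][v-40:v+40,u-40:u+40],None,fx=5,fy=5,interpolation=cv2.INTER_CUBIC))
cv2.imwrite("pics/d.png",np.hstack(im))
E
python3 go.py .456 .178 .0145 3.063
```

```text
tweezers_mid [0.4562 0.1788 0.015 ] 0.43
hygrometer_mid [0.4563 0.1195 0.0359] 0.8
tweezers_mid [0.4542 0.1759 0.0151] 0.49
hygrometer_mid [0.4572 0.1216 0.0299] 0.6
hygrometer_mid [0.4218 0.289  0.0172] 0.5
t 5.5 [0.4737 0.3957 0.1746] [-3.141  0.     3.061]
cm [ 1.000e-02 -2.184e+01  1.602e+01] rad [-0.     0.    -0.002]
```

View pics/d.png

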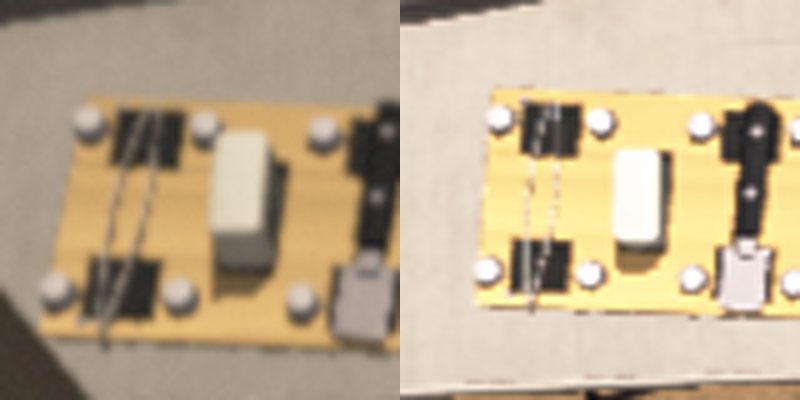

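Emit:
{"op": "play_rows", "data": {"increments": [[0,0,-5,0,0,0,0],[0,0,-11,2,0,0,0],[0,0,-17,4,0,0,0],[0,0,-21.8,6,0,0,0],[0,0,-21.9,9,0,0,0],[0,0,-21.9,12,0,0,0],[0,0,-21.9,15,0,0,0],[0,0,-21.9,16,0,0,0]]}}

```text
t: 6.5
ee_pos: [0.4551, 0.1777, 0.0134]
orientation: [-3.14, -0.002, 3.061]
wrist_force: [0.5, -0.4, -0.5]
grip_width: 0.5
gripper_force: 0.0
```

Emit:
{"op": "play_rows", "data": {"increments": [[0,0,0,0.6,0,0,0],[0,0,0,0.6,0,0,0],[-1,0,0,0.6,0,0,0],[-1,0,0,0.6,0,0,0],[-1,0,0,0.6,0,0,0],[-1,0,0,0.6,0,0,0],[-1,0,0,0.6,0,0,0]]}}

```text
t: 7.38
ee_pos: [0.4559, 0.179, 0.0084]
orientation: [3.142, 0.0, 3.063]
wrist_force: [-0.0, -0.1, 0.8]
grip_width: 0.007
gripper_force: 0.0
```

Emit:
{"op": "play_rows", "data": {"increments": [[-1,0,0,-3,0,0,0],[-1,0,0,-8,0,0,0],[-1,0,0,-14,0,0,0],[-1,0,5,-16,0,0,0],[-1,0,10,-16,0,0,0],[-1,0,16,-16,0,0,0],[-1,0,22,-16,0,0,0],[-1,0,22,-16,0,0,0]]}}

```text
t: 8.38
ee_pos: [0.4706, 0.4035, 0.1671]
orientation: [3.141, -0.002, 3.07]
wrist_force: [-0.1, 0.1, 0.1]
grip_width: 0.004
gripper_force: 0.0
```

Run:
```python
from h import *
im=[]
for n in["scene","top"]:
    c=read_camera(n)
    for t in ["tweezers_mid"]:
        for r in spotter.pinpoint(c,t)[:3]: print(t,np.round(r["position"],4),round(r["conf"],2))
    u,v=map(int,proj(c,(.456,.23,.05)));im.append(cv2.resize(c["img"][v-55:v+45,u-50:u+50],None,fx=4,fy=4,interpolation=cv2.INTER_CUBIC))
cv2.imwrite("pics/e.png",np.hstack(im))
print(env.get_state()["grip_width"])
```

```text
tweezers_mid [0.4572 0.1772 0.0141] 0.49
tweezers_mid [0.4542 0.1782 0.0159] 0.46
0.006970449224678623
```

View pics/e.png

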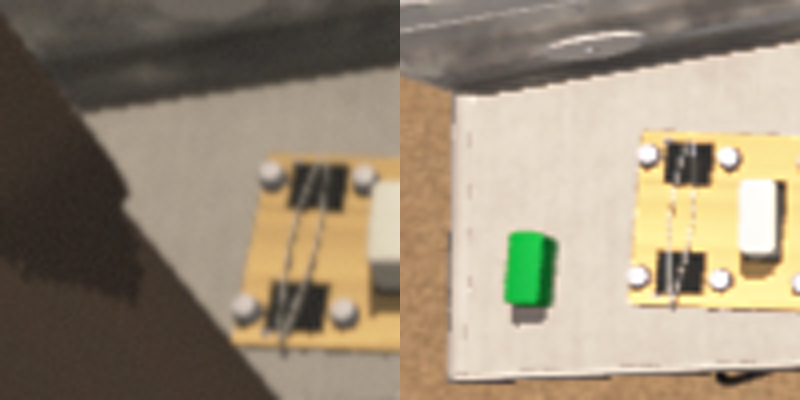

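```bash
python3 go.py .4495 -.005 .0115 3.063
```

```text
t 8.57 [0.4726 0.3972 0.168 ] [-3.141e+00 -1.000e-03  3.062e+00]
cm [ -0.91 -40.26  15.69] rad [-0.001 -0.001 -0.001]
```

Emit:
{"op": "play_rows", "data": {"increments": [[0,0,-5,0,0,0,0],[0,0,-11,0,0,0,0],[0,-0.3,-17,0,0,0,0],[0,-0.5,-23,0,0,0,0],[0,-0.7,-29,2,0,0,0],[0,-0.9,-35,4,0,0,0],[0,-0.9,-40,6,0,0,0],[0,-0.9,-40.3,7.7,0,0,0]]}}

```text
t: 9.57
ee_pos: [0.4495, -0.0099, 0.0914]
orientation: [-3.141, 0.001, 3.054]
wrist_force: [0.0, 0.9, -0.3]
grip_width: 0.5
gripper_force: 0.0
```

Emit:
{"op": "play_rows", "data": {"increments": [[0,0,0,4,0,0,0],[0,0,0,7,0,0,0],[0,0,0,8,0,0,0],[0,0,0,8,0,0,0],[-1,0,0,8,0,0,0],[-1,0,0,8,0,0,0],[-1,0,0,8,0,0,0],[-1,0,0,8,0,0,0]]}}

```text
t: 10.58
ee_pos: [0.4507, -0.0041, 0.0116]
orientation: [3.141, 0.001, 3.063]
wrist_force: [0.5, 0.3, -0.0]
grip_width: 0.084
gripper_force: 0.0
```

Run:
```python
from h import *
im=[]
for n in["scene","top"]:
    c=read_camera(n)
    u,v=map(int,proj(c,(.45,-.005,.02)));print(n,u,v,c["img"].shape)
    im.append(cv2.resize(c["img"][v-60:v+60,u-50:u+50],None,fx=4,fy=4,interpolation=cv2.INTER_CUBIC))
cv2.imwrite("pics/f.png",np.hstack(im))
print(env.get_state())
```

```text
scene 238 249 (384, 512, 3)
top 250 245 (384, 512, 3)
{'t': 10.675, 'qpos': array([-0.25016001,  0.37577316,  0.18344525,  2.18407137, -0.12050002,
        0.59070297,  1.51310338]), 'qd': array([-0.00059564,  0.00305634,  0.00060639, -0.00041325,  0.00099639,
        0.00103266,  0.00024438]), 'joint_efforts': array([-8.15618441e-04, -4.41175854e+01,  2.51626991e+00, -1.77311593e+01,
        1.43542554e-02,  7.51511590e-02, -8.18907793e-04]), 'ee_pos': array([ 0.45054382, -0.00412837,  0.0114279 ]), 'orientation': array([3.14156584e+00, 1.45206302e-04, 3.06293620e+00]), 'wrist_force': array([-0.56207171,  0.34242482,  0.53929703]), 'torque': array([-0.0019723 , -0.04264374, -0.05178601]), 'gripper_force': 0.0, 'grip_width': 0.007689237575379972}
```

View pics/f.png

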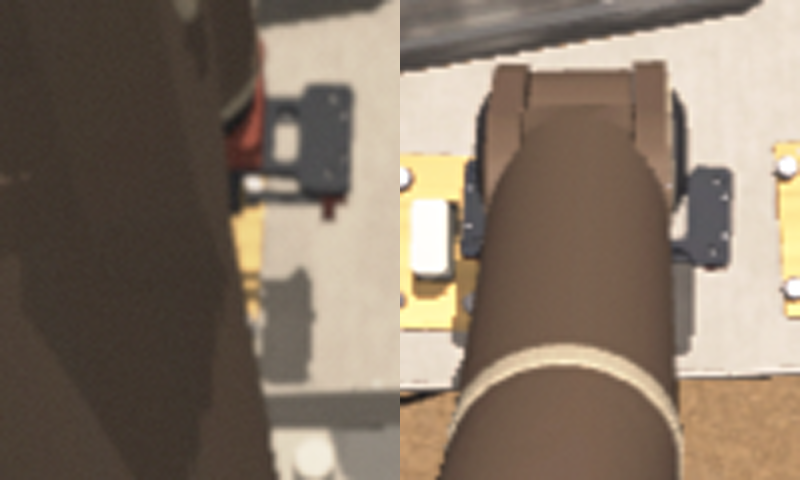

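Run:
```python
from h import *
a=read_camera("scene");b=read_camera("top")
def tri(p,q):
    r=least_squares(lambda X:np.r_[np.subtract(proj(a,X),p),np.subtract(proj(b,X),q)],[.45,0,.1]);return r.x.round(3),r.fun.round(2)
S=lambda x,y:(188+x/4,189+y/4); T=lambda x,y:(200+(x-400)/4,185+y/4)
print(tri(S(352,88),T(733,170)),tri(S(347,195),T(728,268)),tri(S(305,88),T(693,168)))
```

```text
(array([ 0.477, -0.097,  0.16 ]), array([ 0.15, -0.01, -0.18,  0.01])) (array([ 0.413, -0.091,  0.159]), array([ 0.04, -0.  , -0.05,  0.  ])) (array([ 0.48 , -0.071,  0.156]), array([ 0.08, -0.01, -0.1 ,  0.01]))
```

```bash
python3 go.py .4545 .119 .016 3.063
```

```text
t 10.78 [ 0.4505 -0.0041  0.0113] [ 3.142 -0.     3.063]
cm [ 0.57 12.3  -0.47] rad [ 0. -0. -0.]
```

Emit:
{"op": "play_rows", "data": {"increments": [[-1,0,0,-4,0,0,0],[-1,0,0,-9,0,0,0],[0,0,3,-11,0,0,0],[0,0,8,-11,0,0,0],[0,-0.5,12.3,-11,0,0,0],[0,-0.5,12.3,-11,0,0,0],[0,-0.5,12.3,-11,0,0,0]]}}

```text
t: 11.65
ee_pos: [0.4648, 0.1174, 0.1211]
orientation: [-3.141, -0.001, 3.063]
wrist_force: [-1.2, -0.9, 0.5]
grip_width: 0.49
gripper_force: 0.0
```

```bash
python3 - <<'E'
from h import *
for n in["scene","top"]:
    c=read_camera(n)
    for r in spotter.pinpoint(c,"marker_mid")[:2]: print(np.round(r["position"],4),round(r["conf"],2))
a=c["img"];cv2.imwrite("pics/g.png",cv2.resize(a[185:295,150:300],None,fx=5,fy=5,interpolation=cv2.INTER_CUBIC))
E
python3 go.py .4545 .119 .016 3.063
```

```text
[ 0.4512 -0.0011  0.0176] 0.77
[ 0.4477 -0.0055  0.0208] 0.57
t 11.85 [0.4651 0.1169 0.1213] [-3.141 -0.     3.061]
cm [ 1.07  0.13 10.53] rad [-0.    -0.    -0.002]
```

View pics/g.png

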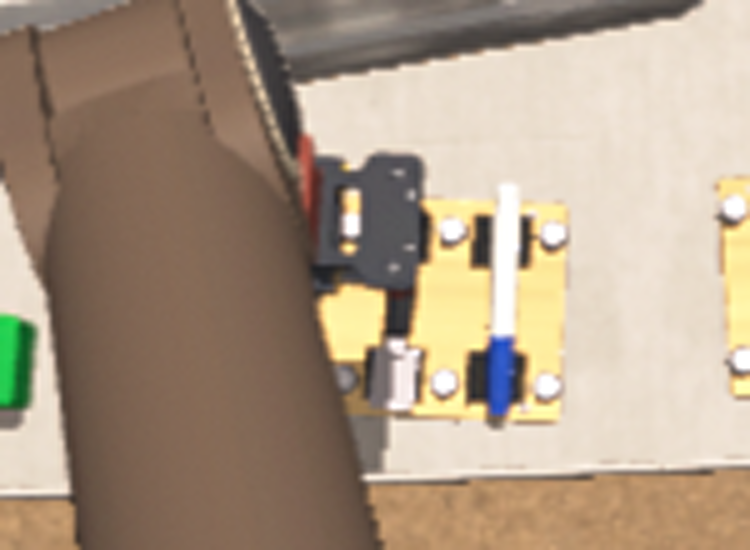

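Emit:
{"op": "play_rows", "data": {"increments": [[0,1.1,0,3,0,0,0],[0,1.1,0,7,0,0,0],[0,1.1,0,10,0,0,0],[0,1.1,0,10.5,0,0,0],[-1,1.1,0,10.5,0,0,0],[-1,1.1,0,10.5,0,0,0],[-1,1.1,0,10.5,0,0,0],[-1,1.1,0,10.5,0,0,0]]}}

```text
t: 12.85
ee_pos: [0.4552, 0.1193, 0.0174]
orientation: [3.141, 0.002, 3.063]
wrist_force: [1.5, -1.0, 5.8]
grip_width: 0.311
gripper_force: 14.8
```

```bash
python3 go.py .456 -.295 .1 3.1516
```

```text
t 12.85 [0.4552 0.1193 0.0174] [3.141e+00 2.000e-03 3.063e+00]
cm [ -3.36 -41.28  -8.3 ] rad [ 0.001  0.002 -0.089]
```

Emit:
{"op": "play_rows", "data": {"increments": [[-1,0,0,-2,0,0,0],[-1,0,0,-5,0,0,0],[-1,0,0,-9,0,0,0],[-1,0,0,-9,0,0,0]]}}

```text
t: 13.35
ee_pos: [0.4561, 0.1196, 0.1091]
orientation: [3.139, 0.005, 3.063]
wrist_force: [-1.2, 0.4, -0.8]
grip_width: 0.307
gripper_force: 14.7
```

```bash
python3 - <<'E'
from h import *
c=read_camera("scene");a=c["img"];print(env.get_state()["grip_width"],env.get_state()["wrist_force"])
b=read_camera("top")["img"]
cv2.imwrite("pics/i.png",np.hstack([cv2.resize(a[190:290,140:250],None,fx=3.6,fy=3.6,interpolation=cv2.INTER_CUBIC),cv2.resize(b[190:290,150:260],None,fx=3.6,fy=3.6,interpolation=cv2.INTER_CUBIC)]))
E
python3 go.py .456 -.295 .1 3.1516
```

```text
0.30753689292943187 [-0.36645374  1.08043491 -0.03185073]
t 13.45 [0.4541 0.119  0.1064] [3.141e+00 1.000e-03 3.063e+00]
cm [ -3.44 -41.26   0.62] rad [ 0.     0.001 -0.089]
```

View pics/i.png

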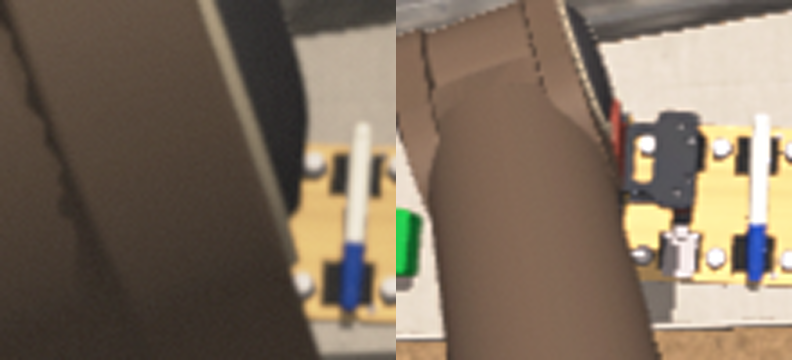

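Emit:
{"op": "play_rows", "data": {"increments": [[-1,-0.4,-5,0,0,0,-0.01],[-1,-0.9,-10.5,0,0,0,-0.02],[-1,-1.4,-16.5,0,0,0,-0.03],[-1,-1.9,-22.5,0,0,0,-0.05],[-1,-2.4,-28.5,0,0,0,-0.06],[-1,-2.9,-34.5,0,0,0,-0.07],[-1,-3.3,-39.5,0,0,0,-0.08],[-1,-3.4,-41.3,0,0,0,-0.09]]}}

```text
t: 14.45
ee_pos: [0.4537, -0.2987, 0.1048]
orientation: [-3.141, -0.003, -3.134]
wrist_force: [0.4, 0.5, -0.4]
grip_width: 0.304
gripper_force: 14.7
```

Emit:
{"op": "play_rows", "data": {"increments": [[-1,0,0,1,0,0,0],[-1,0,0,4,0,0,0],[-1,0,0,6.5,0,0,0],[-1,0,0,8.5,0,0,0],[-1,0,0,8.5,0,0,0]]}}

```text
t: 15.08
ee_pos: [0.454, -0.2928, 0.0189]
orientation: [3.139, -0.004, -3.129]
wrist_force: [0.7, -0.1, -0.2]
grip_width: 0.305
gripper_force: 14.7
```

```bash
python3 go.py .456 -.295 .0115 3.1516; python3 -c "
from h import *
print(env.get_state()['wrist_force'],env.get_state()['grip_width'])"
```

```text
t 15.07 [ 0.454  -0.2928  0.0189] [ 3.139 -0.004 -3.129]
cm [-0.2  -0.23  0.74] rad [ 0.003 -0.004  0.003]
[ 0.6885693  -0.08430656 -0.19252648] 0.3046237624259504
```

Emit:
{"op": "play_rows", "data": {"increments": [[-1,-0.2,-0.2,0.3,0,0,0],[-1,-0.2,-0.2,0.6,0,0,0],[-1,-0.2,-0.2,0.6,0,0,0],[-1,-0.2,-0.2,0.8,0,0,0],[-1,-0.2,-0.2,0.8,0,0,0]]}}

```text
t: 15.7
ee_pos: [0.4576, -0.2975, 0.0134]
orientation: [-3.142, 0.0, -3.13]
wrist_force: [-0.5, -0.5, -0.0]
grip_width: 0.308
gripper_force: 14.7
```

Emit:
{"op": "play_rows", "data": {"increments": [[-1,0,0,0.1,0,0,0],[-1,0,0,0.2,0,0,0],[-1,0,0,0.2,0,0,0],[-1,0,0,0.2,0,0,0]]}}

```text
t: 16.2
ee_pos: [0.4577, -0.2974, 0.0114]
orientation: [3.142, 0.0, -3.13]
wrist_force: [-0.4, -0.4, 1.4]
grip_width: 0.308
gripper_force: 14.8
```

Emit:
{"op": "play_rows", "data": {"increments": [[-1,0,0,0.1,0,0,0],[-1,0,0,0.1,0,0,0],[-1,0,0,0.1,0,0,0]]}}

```text
t: 16.58
ee_pos: [0.4581, -0.2975, 0.0112]
orientation: [-3.142, 0.001, -3.13]
wrist_force: [-1.6, 1.8, 9.6]
grip_width: 0.306
gripper_force: 14.9
```

Emit:
{"op": "play_rows", "data": {"increments": [[0,0,0,-0.1,0,0,0],[0,0,0,-0.1,0,0,0],[0,0,0,-0.1,0,0,0],[0,0,0,0.3,0,0,0],[0,0,0,0.5,0,0,0],[0,0,0,0.7,0,0,0],[0,0,0,0.7,0,0,0]]}}

```text
t: 17.45
ee_pos: [0.4574, -0.2974, 0.0031]
orientation: [3.141, -0.0, -3.13]
wrist_force: [-1.2, -0.1, 0.6]
grip_width: 0.501
gripper_force: 0.0
```

Emit:
{"op": "play_rows", "data": {"increments": [[0,0,0,0.2,0,0,0],[0,0,0,0.4,0,0,0],[0,0,0,0.4,0,0,0]]}}

```text
t: 17.82
ee_pos: [0.4575, -0.2974, -0.0008]
orientation: [3.141, -0.0, -3.13]
wrist_force: [-0.2, -0.1, 1.4]
grip_width: 0.503
gripper_force: 0.0
```

Emit:
{"op": "play_rows", "data": {"increments": [[0,0,0,0.2,0,0,0],[0,0,0,0.4,0,0,0],[0,0,0,0.4,0,0,0]]}}

```text
t: 18.2
ee_pos: [0.4575, -0.2973, -0.0049]
orientation: [3.141, -0.0, -3.13]
wrist_force: [0.9, -0.3, 0.3]
grip_width: 0.5
gripper_force: 0.0
```

Emit:
{"op": "play_rows", "data": {"increments": [[0,0,0,0.2,0,0,0],[0,0,0,0.4,0,0,0],[0,0,0,0.4,0,0,0]]}}

```text
t: 18.58
ee_pos: [0.4575, -0.2973, -0.0089]
orientation: [3.141, -0.0, -3.13]
wrist_force: [-0.7, 0.9, 0.1]
grip_width: 0.501
gripper_force: 0.0
```

Emit:
{"op": "play_rows", "data": {"increments": [[0,0,0,0.2,0,0,0],[0,0,0,0.3,0,0,0],[0,0,0,0.3,0,0,0]]}}

```text
t: 18.95
ee_pos: [0.4575, -0.2974, -0.0118]
orientation: [3.142, -0.0, -3.13]
wrist_force: [-0.3, -0.2, -0.6]
grip_width: 0.496
gripper_force: 0.0
```

Emit:
{"op": "play_rows", "data": {"increments": [[0,0,0,0.1,0,0,0],[0,0,0,0.2,0,0,0],[0,0,0,0.2,0,0,0]]}}

```text
t: 19.32
ee_pos: [0.4575, -0.2974, -0.0138]
orientation: [3.141, -0.0, -3.13]
wrist_force: [0.3, 0.6, 0.6]
grip_width: 0.503
gripper_force: 0.0
```

Emit:
{"op": "play_rows", "data": {"increments": [[0,0,0,0.1,0,0,0],[0,0,0,0.2,0,0,0],[0,0,0,0.2,0,0,0]]}}

```text
t: 19.7
ee_pos: [0.4575, -0.2974, -0.0158]
orientation: [3.142, -0.0, -3.13]
wrist_force: [-0.2, -0.2, 0.1]
grip_width: 0.499
gripper_force: 0.0
```

Emit:
{"op": "play_rows", "data": {"increments": [[0,0,0,0.1,0,0,0],[0,0,0,0.2,0,0,0],[0,0,0,0.2,0,0,0]]}}

```text
t: 20.08
ee_pos: [0.4575, -0.2974, -0.0178]
orientation: [3.141, -0.0, -3.13]
wrist_force: [-0.2, -0.5, 0.0]
grip_width: 0.504
gripper_force: 0.0
```

Emit:
{"op": "play_rows", "data": {"increments": [[0,0,0,0.1,0,0,0],[0,0,0,0.2,0,0,0],[0,0,0,0.2,0,0,0]]}}

```text
t: 20.45
ee_pos: [0.4575, -0.2974, -0.0198]
orientation: [3.141, -0.0, -3.13]
wrist_force: [0.7, 0.6, 0.6]
grip_width: 0.494
gripper_force: 0.0
```

Emit:
{"op": "play_rows", "data": {"increments": [[0,0,0,0.1,0,0,0],[0,0,0,0.2,0,0,0],[0,0,0,0.2,0,0,0]]}}

```text
t: 20.82
ee_pos: [0.4575, -0.2974, -0.0218]
orientation: [3.141, -0.0, -3.13]
wrist_force: [0.3, -0.4, 0.3]
grip_width: 0.5
gripper_force: 0.0
```

Emit:
{"op": "play_rows", "data": {"increments": [[0,0,0,0.1,0,0,0],[0,0,0,0.2,0,0,0],[0,0,0,0.2,0,0,0]]}}

```text
t: 21.2
ee_pos: [0.4575, -0.2974, -0.0238]
orientation: [3.141, -0.0, -3.13]
wrist_force: [-0.4, -0.3, -0.4]
grip_width: 0.5
gripper_force: 0.0
```

Emit:
{"op": "play_rows", "data": {"increments": [[0,0,0,0.1,0,0,0],[0,0,0,0.2,0,0,0],[0,0,0,0.2,0,0,0]]}}

```text
t: 21.58
ee_pos: [0.4575, -0.2974, -0.0257]
orientation: [3.142, -0.0, -3.13]
wrist_force: [0.4, 0.0, -0.3]
grip_width: 0.504
gripper_force: 0.0
```

Emit:
{"op": "play_rows", "data": {"increments": [[0,0,0,0.1,0,0,0],[0,0,0,0.2,0,0,0],[0,0,0,0.2,0,0,0]]}}

```text
t: 21.95
ee_pos: [0.4575, -0.2974, -0.0278]
orientation: [3.141, -0.0, -3.13]
wrist_force: [-0.7, 0.0, -0.8]
grip_width: 0.498
gripper_force: 0.0
```

Emit:
{"op": "play_rows", "data": {"increments": [[0,0,0,0.1,0,0,0],[0,0,0,0.2,0,0,0],[0,0,0,0.2,0,0,0]]}}

```text
t: 22.32
ee_pos: [0.4577, -0.2975, -0.0289]
orientation: [3.141, 0.0, -3.131]
wrist_force: [-2.4, 1.4, 10.3]
grip_width: 0.5
gripper_force: 4.9
```

Run:
```python
from h import *
im=[]
for n in["scene","top"]:
    c=read_camera(n)
    u,v=map(int,proj(c,(.45,-.29,.05)));print(n,u,v)
    im.append(cv2.resize(c["img"][v-50:v+50,u-50:u+50],None,fx=4,fy=4,interpolation=cv2.INTER_CUBIC))
cv2.imwrite("pics/j.png",np.hstack(im))
```

```text
scene 355 240
top 348 240
```

View pics/j.png

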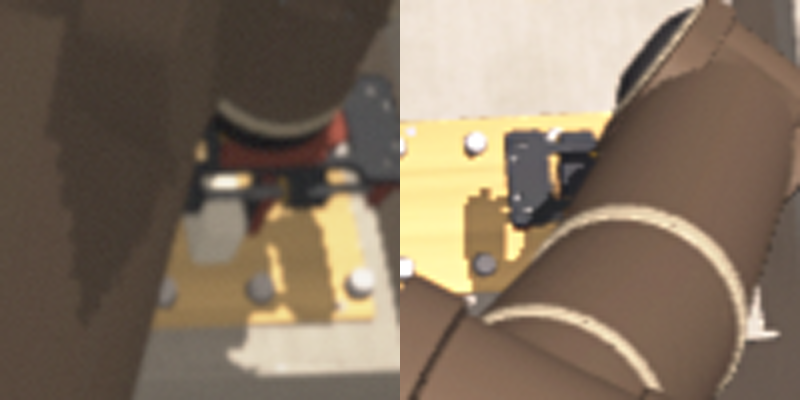

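Run:
```python
from h import *
c=read_camera("scene")
for x in(.43,.4575): 
  for y in (-.09,-.325,-.385):print(x,y,[(z,np.round(proj(c,(x,y,z)),1)) for z in(.006,.03,.05,.07,.09)])
print("j pts",[(n,305+a/4,190+b/4) for n,a,b in[("stub bottom",378,207),("finger low",262,232),("hyg front bottom",205,263),("hyg top front",215,205),("bar",290,190)]])
print("f stub",188+327/4,189+218/4)
for n in("scene","top"):
  for r in spotter.pinpoint(read_camera(n),"hygrometer_mid")[:2]:print(r)
```

```text
0.43 -0.09 [(0.006, array([272.8, 257.9])), (0.03, array([273. , 254.1])), (0.05, array([273.2, 250.7])), (0.07, array([273.3, 247.3])), (0.09, array([273.5, 243.7]))]
0.43 -0.325 [(0.006, array([367.9, 255. ])), (0.03, array([370., 251.])), (0.05, array([371.7, 247.7])), (0.07, array([373.6, 244.2])), (0.09, array([375.5, 240.5]))]
0.43 -0.385 [(0.006, array([392.2, 254.2])), (0.03, array([394.7, 250.3])), (0.05, array([396.9, 246.9])), (0.07, array([399.1, 243.4])), (0.09, array([401.5, 239.7]))]
0.4575 -0.09 [(0.006, array([272.3, 247.7])), (0.03, array([272.5, 243.6])), (0.05, array([272.6, 240.2])), (0.07, array([272.8, 236.6])), (0.09, array([272.9, 232.9]))]
0.4575 -0.325 [(0.006, array([366.1, 244.7])), (0.03, array([368.1, 240.7])), (0.05, array([369.8, 237.2])), (0.07, array([371.6, 233.5])), (0.09, array([373.4, 229.8]))]
0.4575 -0.385 [(0.006, array([390.1, 244. ])), (0.03, array([392.5, 239.9])), (0.05, array([394.6, 236.4])), (0.07, array([396.8, 232.8])), (0.09, array([399.1, 229. ]))]
j pts [('stub bottom', 399.5, 241.75), ('finger low', 370.5, 248.0), ('hyg front bottom', 356.25, 255.75), ('hyg top front', 358.75, 241.25), ('bar', 377.5, 237.5)]
f stub 269.75 243.5
{'position': [0.4262, 0.2882, 0.0261], 'conf': 0.76}
{'position': [0.4556, -0.2954, 0.031], 'conf': 0.52}
{'position': [0.4184, 0.2886, 0.0149], 'conf': 0.6}
{'position': [0.4422, 0.0014, 0.0089], 'conf': 0.19}
```

Emit:
{"op": "play_rows", "data": {"increments": [[0,0,0,-3,0,0,0],[0,0,0,-8,0,0,0],[0,0,5,-9,0,0,0.02],[0,0,11,-9,0,0,0.04],[0,0.3,17,-9,0,0,0.06],[0,0.5,23,-9,0,0,0.09],[0,0.5,29,-9,0,0,0.09],[0,0.5,29.2,-9,0,0,0.09]]}}

```text
t: 23.68
ee_pos: [0.4492, -0.0007, 0.0604]
orientation: [3.14, -0.0, 3.071]
wrist_force: [0.0, -0.8, -0.5]
grip_width: 0.499
gripper_force: 0.0
```

Emit:
{"op": "play_rows", "data": {"increments": [[0,0,0,0,0,0,0]]}}

```text
t: 23.8
ee_pos: [0.4494, -0.0057, 0.0604]
orientation: [-3.141, 0.0, 3.064]
wrist_force: [0.0, -0.1, -0.5]
grip_width: 0.498
gripper_force: 0.0
```

```bash
python3 go.py .4495 -.005 -.0217 3.063
```

```text
t 23.8 [ 0.4494 -0.0057  0.0604] [-3.141  0.     3.064]
cm [-0.    0.08  8.21] rad [-0.     0.     0.001]
```

Emit:
{"op": "play_rows", "data": {"increments": [[0,0,0,3,0,0,0],[0,0,0,6,0,0,0],[0,0,0,7.8,0,0,0],[0,0,0,8.2,0,0,0],[0,0,0,8.2,0,0,0],[-1,0,0,8.2,0,0,0],[-1,0,0,8.2,0,0,0],[-1,0,0,8.2,0,0,0]]}}

```text
t: 24.8
ee_pos: [0.4497, -0.0054, -0.0213]
orientation: [3.141, 0.001, 3.063]
wrist_force: [0.0, 0.2, -0.3]
grip_width: 0.198
gripper_force: 0.0
```

Emit:
{"op": "play_rows", "data": {"increments": [[-1,0,0,0,0,0,0],[-1,0,0,0,0,0,0]]}}

```text
t: 25.05
ee_pos: [0.4496, -0.0053, -0.0213]
orientation: [3.141, 0.001, 3.063]
wrist_force: [-0.6, 1.0, 5.9]
grip_width: 0.171
gripper_force: 15.0
```

Emit:
{"op": "play_rows", "data": {"increments": [[-1,0,0,-2,0,0,0],[-1,0,0,-5,0,0,0],[-1,0,0,-8,0,0,0],[-1,-1,-4,-8,0,0,-0.03],[-1,-1.5,-9,-8,0,0,-0.06],[-1,-1.9,-14,-8,0,0,-0.09],[-1,-1.9,-17,-8,0,0,-0.09],[-1,-1.9,-17,-8,0,0,-0.09]]}}

```text
t: 26.05
ee_pos: [0.4542, -0.1789, 0.0582]
orientation: [-3.141, -0.0, -3.135]
wrist_force: [0.1, 0.8, -1.1]
grip_width: 0.172
gripper_force: 15.0
```

Emit:
{"op": "play_rows", "data": {"increments": [[-1,0,0,0,0,0,0]]}}

```text
t: 26.18
ee_pos: [0.4547, -0.1756, 0.0581]
orientation: [3.141, -0.001, -3.13]
wrist_force: [0.3, 0.0, -0.3]
grip_width: 0.173
gripper_force: 15.0
```

```bash
python3 go.py .455 -.175 -.0267 3.1516
```

```text
t 26.18 [ 0.4547 -0.1756  0.0581] [ 3.141e+00 -1.000e-03 -3.130e+00]
cm [-0.03  0.05  8.48] rad [ 0.001 -0.001  0.002]
```

Emit:
{"op": "play_rows", "data": {"increments": [[-1,0,0,3,0,0,0],[-1,0,0,6,0,0,0],[-1,0,0,7.8,0,0,0],[-1,0,0,8.2,0,0,0],[-1,0,0,8.4,0,0,0],[-1,0,0,8.5,0,0,0],[-1,0,0,8.5,0,0,0]]}}

```text
t: 27.05
ee_pos: [0.4553, -0.1765, -0.0261]
orientation: [-3.141, 0.001, -3.13]
wrist_force: [-0.5, 0.2, 0.5]
grip_width: 0.176
gripper_force: 15.0
```

Emit:
{"op": "play_rows", "data": {"increments": [[-0.4,0,0,0,0,0,0],[0,0,0,0,0,0,0],[0,0,0,-2,0,0,0],[0,0,0,-5,0,0,0],[0,0,0,-8.5,0,0,0],[0,0,0,-8.5,0,0,0]]}}

```text
t: 27.8
ee_pos: [0.4566, -0.177, 0.0605]
orientation: [-3.141, 0.005, -3.131]
wrist_force: [0.3, -0.2, -1.3]
grip_width: 0.501
gripper_force: 0.0
```

```bash
python3 go.py .4515 .0565 .06 3.063
```

```text
t 27.8 [ 0.4566 -0.177   0.0605] [-3.141  0.005 -3.131]
cm [ 0.25 23.36  0.03] rad [-0.001  0.005  0.09 ]
```

Emit:
{"op": "play_rows", "data": {"increments": [[0,0,5,0,0,0,0.02],[0,0.2,10,0,0,0,0.04],[0,0.2,16,0,0,0,0.07],[0,0.2,21.5,0,0,0,0.09],[0,0.2,23.4,0,0,0,0.09],[0,0.2,23.4,0,0,0,0.09],[0,0.2,23.4,0,0,0,0.09]]}}

```text
t: 28.68
ee_pos: [0.45, 0.0562, 0.0579]
orientation: [-3.141, -0.001, 3.062]
wrist_force: [0.4, -0.1, 0.3]
grip_width: 0.501
gripper_force: 0.0
```

```bash
python3 go.py .453 .0565 -.0217 3.063;python3 - <<'E'
from h import *
for n in("scene","top"):
  c=read_camera(n)
  for t in("marker_mid","hygrometer_mid"):
    for r in spotter.pinpoint(c,t)[:3]:print(t,np.round(r["position"],4),round(r["conf"],2))
E
```

```text
t 28.68 [0.45   0.0562 0.0579] [-3.141e+00 -1.000e-03  3.062e+00]
cm [-0.31  0.06  7.96] rad [-0.001 -0.001 -0.001]
marker_mid [ 0.4573 -0.1724  0.0138] 0.77
marker_mid [ 0.455  -0.2954  0.0279] 0.34
hygrometer_mid [ 0.4524 -0.2972  0.0295] 0.68
marker_mid [ 0.454  -0.1754  0.013 ] 0.52
hygrometer_mid [ 0.459  -0.3     0.0256] 0.56
hygrometer_mid [0.4198 0.2897 0.0191] 0.53
```

Marker and hygrometer are in place. Scraper next.

Emit:
{"op": "play_rows", "data": {"increments": [[0,-0.3,0,3,0,0,0],[0,-0.3,0,6,0,0,0],[0,-0.3,0,7.6,0,0,0],[0,-0.3,0,8,0,0,0],[0,-0.3,0,8,0,0,0],[-1,-0.3,0,8,0,0,0],[-1,-0.3,0,8,0,0,0],[-1,-0.3,0,8,0,0,0]]}}

```text
t: 29.98
ee_pos: [0.4535, 0.0574, -0.0213]
orientation: [3.141, 0.001, 3.063]
wrist_force: [1.0, -0.3, 2.7]
grip_width: 0.202
gripper_force: 15.0
```

Emit:
{"op": "play_rows", "data": {"increments": [[-1,0,0,0,0,0,0],[-1,0,0,0,0,0,0]]}}

```text
t: 30.22
ee_pos: [0.4535, 0.0574, -0.0213]
orientation: [3.141, 0.001, 3.063]
wrist_force: [-1.2, -0.0, 5.5]
grip_width: 0.201
gripper_force: 15.0
```

Emit:
{"op": "play_rows", "data": {"increments": [[-1,0,0,-2,0,0,0],[-1,0,0,-5,0,0,0],[-1,0,0,-8,0,0,0],[-1,-0.5,-5,-8,0,0,-0.02],[-1,-1,-11,-8,0,0,-0.04],[-1,-1.6,-17,-8,0,0,-0.06],[-1,-2.2,-23,-8,0,0,-0.08],[-1,-2.7,-28,-8,0,0,-0.09]]}}

```text
t: 31.22
ee_pos: [0.4577, -0.2264, 0.0584]
orientation: [-3.141, 0.0, -3.131]
wrist_force: [0.9, 0.5, 0.2]
grip_width: 0.205
gripper_force: 15.0
```

Emit:
{"op": "play_rows", "data": {"increments": [[-1,0,-1.1,0,0,0,0],[-1,0,-1.1,0,0,0,0],[-1,0,-1.1,0,0,0,0]]}}

```text
t: 31.6
ee_pos: [0.4584, -0.233, 0.0581]
orientation: [3.14, -0.001, -3.128]
wrist_force: [0.4, 0.5, -0.4]
grip_width: 0.203
gripper_force: 15.0
```

```bash
python3 go.py .458 -.235 -.0267 3.1516
```

```text
t 31.6 [ 0.4584 -0.233   0.0581] [ 3.140e+00 -1.000e-03 -3.128e+00]
cm [ 0.04 -0.21  8.48] rad [ 0.001 -0.001  0.003]
```

Emit:
{"op": "play_rows", "data": {"increments": [[-1,0,-0.2,3,0,0,0],[-1,0,-0.2,6,0,0,0],[-1,0,-0.2,7.8,0,0,0],[-1,0,-0.2,8.2,0,0,0],[-1,0,-0.2,8.4,0,0,0],[-1,0,-0.2,8.5,0,0,0],[-1,0,-0.2,8.5,0,0,0]]}}

```text
t: 32.48
ee_pos: [0.4587, -0.237, -0.0261]
orientation: [-3.141, 0.001, -3.13]
wrist_force: [0.4, -0.4, -0.7]
grip_width: 0.205
gripper_force: 15.0
```

Emit:
{"op": "play_rows", "data": {"increments": [[-0.4,0,0,0,0,0,0],[-0.1,0,0,0,0,0,0],[-0.1,0,0,-2,0,0,0],[-0.1,0,0,-5,0,0,0],[-0.1,0,0,-8.5,0,0,0],[-0.1,0,0,-8.5,0,0,0]]}}

```text
t: 33.22
ee_pos: [0.46, -0.2378, 0.0607]
orientation: [-3.14, 0.005, -3.131]
wrist_force: [0.5, 0.5, -0.7]
grip_width: 0.447
gripper_force: 0.0
```

```bash
python3 go.py .456 .178 .06 3.063
```

```text
t 33.23 [ 0.46   -0.2378  0.0607] [-3.14   0.005 -3.131]
cm [-6.000e-02  4.159e+01  1.000e-02] rad [-0.001  0.005  0.09 ]
```

Emit:
{"op": "play_rows", "data": {"increments": [[0,0,5,0,0,0,0.02],[0,0,11,0,0,0,0.04],[0,0,17,0,0,0,0.06],[0,0,23,0,0,0,0.07],[0,0,29,0,0,0,0.08],[0,-0.1,35,0,0,0,0.09],[0,-0.1,40,0,0,0,0.09],[0,-0.1,41.6,0,0,0,0.09]]}}

```text
t: 34.22
ee_pos: [0.4536, 0.1823, 0.0574]
orientation: [3.141, -0.001, 3.068]
wrist_force: [0.3, -1.0, -0.3]
grip_width: 0.498
gripper_force: 0.0
```

Emit:
{"op": "play_rows", "data": {"increments": [[0,0,0,0,0,0,0]]}}

```text
t: 34.35
ee_pos: [0.454, 0.1792, 0.0576]
orientation: [-3.141, -0.001, 3.065]
wrist_force: [0.1, -0.3, -0.1]
grip_width: 0.502
gripper_force: 0.0
```

```bash
python3 go.py .456 .178 -.0225 3.063;python3 - <<'E'
from h import *
for n in("scene","top"):
  c=read_camera(n)
  for t in("marker_mid","hygrometer_mid","scraper_mid"):
    for r in spotter.pinpoint(c,t)[:2]:print(t,np.round(r["position"],4),round(r["conf"],2))
E
```

```text
t 34.35 [0.454  0.1792 0.0576] [-3.141e+00 -1.000e-03  3.065e+00]
cm [-0.21 -0.1   8.01] rad [-0.001 -0.001  0.002]
marker_mid [ 0.4556 -0.173   0.012 ] 0.85
marker_mid [0.4593 0.1787 0.0084] 0.53
hygrometer_mid [ 0.4577 -0.2942  0.0279] 0.57
scraper_mid [ 0.4559 -0.2353  0.0126] 0.61
scraper_mid [0.4554 0.1218 0.0027] 0.54
marker_mid [ 0.4537 -0.1787  0.0135] 0.81
hygrometer_mid [ 0.4562 -0.2977  0.0266] 0.75
hygrometer_mid [0.4513 0.0581 0.0101] 0.39
scraper_mid [ 0.4568 -0.24    0.0151] 0.63
```

Emit:
{"op": "play_rows", "data": {"increments": [[0,-0.2,0,3,0,0,0],[0,-0.2,0,6,0,0,0],[0,-0.2,0,7.6,0,0,0],[0,-0.2,0,8.05,0,0,0],[0,-0.2,0,8.05,0,0,0],[-1,-0.2,0,8.05,0,0,0],[-1,-0.2,0,8.05,0,0,0],[-1,-0.2,0,8.05,0,0,0]]}}

```text
t: 35.75
ee_pos: [0.4568, 0.179, -0.0218]
orientation: [3.141, 0.001, 3.063]
wrist_force: [0.4, 0.0, 0.9]
grip_width: 0.2
gripper_force: 5.1
```

Emit:
{"op": "play_rows", "data": {"increments": [[-1,0,0,0,0,0,0],[-1,0,0,0,0,0,0]]}}

```text
t: 36.0
ee_pos: [0.4568, 0.179, -0.0218]
orientation: [3.141, 0.0, 3.063]
wrist_force: [-1.0, 0.7, 5.5]
grip_width: 0.197
gripper_force: 15.0
```

Emit:
{"op": "play_rows", "data": {"increments": [[-1,0,0,-2,0,0,0],[-1,0,0,-5,0,0,0],[-1,0,0,-8,0,0,0],[-1,0,0,-8,0,0,0]]}}

```text
t: 36.5
ee_pos: [0.4579, 0.1795, 0.0596]
orientation: [3.139, 0.003, 3.063]
wrist_force: [0.5, 0.8, -1.4]
grip_width: 0.195
gripper_force: 15.0
```

```bash
python3 - <<'E'
from h import *
a=read_camera("scene");b=read_camera("top")
for p,q in(((430,274),(408,269)),):
    r=least_squares(lambda X:np.r_[np.subtract(proj(a,X),p),np.subtract(proj(b,X),q)],[.45,-.4,.1]);print(r.x.round(3),r.fun.round(1))
A=a["img"][170:300,300:480];B=b["img"][170:300,300:480]
cv2.imwrite("pics/k.png",np.vstack([cv2.resize(x,None,fx=2.3,fy=2.3,interpolation=cv2.INTER_CUBIC) for x in(A,B)]))
print(env.get_state()["grip_width"])
E
python3 go.py .457 -.355 .06 3.1516
```

```text
[ 0.362 -0.451  0.045] [ 0.4  0.  -0.5 -0.1]
0.19428593446242332
t 36.6 [0.4563 0.1789 0.0575] [ 3.141 -0.     3.063]
cm [ -4.26 -53.22  -0.26] rad [ 0.    -0.    -0.089]
```

View pics/k.png

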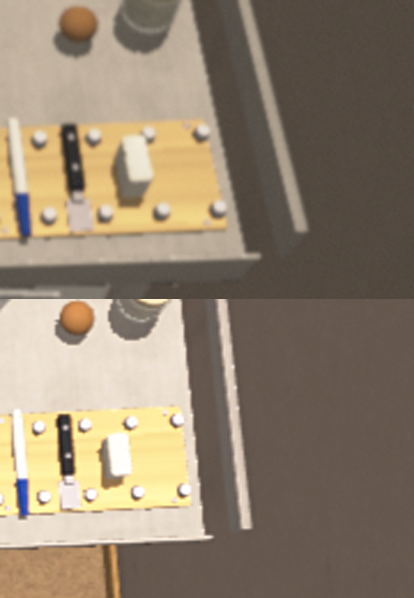

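Run:
```python
from h import *
a=read_camera("scene");b=read_camera("top")
S=lambda x,y:(300+x/2.3,170+y/2.3);T=lambda x,y:(300+x/2.3,170+(y-299)/2.3)
for p,q in((S(294,231),T(241,527)),(S(307,231),T(251,527))):
    r=least_squares(lambda X:np.r_[np.subtract(proj(a,X),p),np.subtract(proj(b,X),q)],[.45,-.4,.1]);print(r.x.round(3),r.fun.round(1))
# intersect inner top edge at x=.456 with each assumed height
for z in(.05,.1,.15,.2):
    print(z,[unproj(a,*S(u,v),z).round(3)[:2] for u,v in((294,231),(240,5))],[unproj(b,*T(u,v),z).round(3)[:2] for u,v in((241,527),(217,305))])
```

```text
[ 0.36  -0.434  0.075] [-0.1 -0.   0.1  0. ]
[ 0.359 -0.446  0.075] [-0.2 -0.   0.3  0.1]
0.05 [array([ 0.369, -0.445]), array([ 0.642, -0.447])] [array([ 0.361, -0.441]), array([ 0.645, -0.442])]
0.1 [array([ 0.35 , -0.424]), array([ 0.609, -0.426])] [array([ 0.358, -0.426]), array([ 0.632, -0.426])]
0.15 [array([ 0.332, -0.403]), array([ 0.576, -0.405])] [array([ 0.356, -0.41 ]), array([ 0.618, -0.411])]
0.2 [array([ 0.313, -0.383]), array([ 0.543, -0.384])] [array([ 0.353, -0.395]), array([ 0.605, -0.395])]
```

Emit:
{"op": "play_rows", "data": {"increments": [[-1,-0.4,-5,-0.3,0,0,-0.01],[-1,-0.9,-11,-0.5,0,0,-0.02],[-1,-1.3,-17,-1,0,0,-0.03],[-1,-1.8,-23,-1,0,0,-0.04],[-1,-2.3,-29,-1,0,0,-0.05],[-1,-2.8,-35,-1,0,0,-0.06],[-1,-3.3,-41,-1,0,0,-0.07],[-1,-3.7,-46,-1,0,0,-0.08]]}}

```text
t: 37.7
ee_pos: [0.4562, -0.2849, 0.0667]
orientation: [3.141, -0.002, -3.141]
wrist_force: [1.1, 0.7, -0.3]
grip_width: 0.192
gripper_force: 15.0
```

Emit:
{"op": "play_rows", "data": {"increments": [[-1,-0.3,-3,0,0.03,0,-0.005],[-1,-0.4,-5,0,0.06,0,-0.01],[-1,-0.5,-7,0,0.09,0,-0.01],[-1,-0.5,-7.3,0,0.12,0,-0.01],[-1,-0.5,-7.3,0,0.12,0,-0.01],[-1,-0.5,-7.3,0,0.12,0,-0.01]]}}

```text
t: 38.45
ee_pos: [0.4628, -0.3544, 0.0679]
orientation: [-3.022, -0.0, -3.129]
wrist_force: [0.0, -0.2, -0.0]
grip_width: 0.19
gripper_force: 15.0
```

Run:
```python
from h import *
from scipy.spatial.transform import Rotation as R
s=env.get_state();T=R.from_euler("xyz",s["orientation"]);z=T.apply([0,0,1])
print(s["t"],s["ee_pos"],s["orientation"],"z",z.round(3),"x",T.apply([1,0,0]).round(3),s["wrist_force"],s["grip_width"])
G=R.from_matrix(np.c_[[-1,-.0104,0],np.cross([0,-np.sin(.12),-np.cos(.12)],[-1,-.0104,0]),[0,-np.sin(.12),-np.cos(.12)]])
tgt=np.array([.457,-.3535,.0105])+.0347*np.array([0,-np.sin(.12),-np.cos(.12)])
print(tgt,(T.inv().apply(tgt-s["ee_pos"])*100).round(2),(T.inv()*G).as_rotvec().round(3))
```

```text
38.45 [ 0.46279201 -0.35441879  0.0678851 ] [-3.02225960e+00 -4.67761901e-04 -3.12876547e+00] z [ 0.001 -0.119 -0.993] x [-1.    -0.013  0.   ] [ 0.00646416 -0.20545616 -0.04676548] 0.1899368352383463
[ 0.457      -0.35765401 -0.02395046] [0.58 0.78 9.16] [0.001 0.    0.002]
```

Emit:
{"op": "play_rows", "data": {"increments": [[-1,0.6,0,2,0,0,0],[-1,0.6,0.3,4,0,0,0],[-1,0.6,0.6,6,0,0,0],[-1,0.6,0.8,7.5,0,0,0],[-1,0.6,0.8,7.5,0,0,0]]}}

```text
t: 39.08
ee_pos: [0.4557, -0.3562, -0.0085]
orientation: [-3.023, -0.002, -3.13]
wrist_force: [0.7, -0.4, 0.0]
grip_width: 0.193
gripper_force: 15.0
```

Emit:
{"op": "play_rows", "data": {"increments": [[-1,0,0,0.5,0,0,0],[-1,0,0,1,0,0,0],[-1,0,0,1.5,0,0,0],[-1,0,0,1.7,0,0,0],[-1,0,0,1.7,0,0,0]]}}

```text
t: 39.7
ee_pos: [0.4563, -0.3588, -0.0246]
orientation: [-3.022, -0.001, -3.13]
wrist_force: [-0.3, -0.4, 0.0]
grip_width: 0.196
gripper_force: 15.0
```

Emit:
{"op": "play_rows", "data": {"increments": [[-0.55,0,0,0,0,0,0],[-0.45,0,0,0,0,0,0],[-0.45,0,0,0,0,0,0],[-0.45,0,0,-1,0,0,0],[-0.3,0,0,-3,0,0,0],[-0.3,0,0,-6,0,0,0],[-0.3,0,0,-10,0,0,0],[-0.3,0,0,-12,0,0,0]]}}

```text
t: 40.7
ee_pos: [0.457, -0.3447, 0.0974]
orientation: [-3.021, 0.002, -3.13]
wrist_force: [0.3, -0.0, 0.6]
grip_width: 0.349
gripper_force: 0.0
```

Emit:
{"op": "play_rows", "data": {"increments": [[-0.3,0,6,-5,0,0,0],[-0.3,0,12,-8,0,0,0],[-0.3,0,18,-8,0,0,0],[-0.3,0,24,-8,0,0,0],[-0.3,0,30,-8,0,0,0],[-0.3,0,36,-8,0,0,0],[-0.3,0,42,-5,0,0,0],[-0.3,0,45,-3,0,0,0]]}}

```text
t: 41.7
ee_pos: [0.4513, 0.1088, 0.0707]
orientation: [-3.023, 0.001, -3.128]
wrist_force: [0.4, -0.1, 0.2]
grip_width: 0.35
gripper_force: 0.0
```

Run:
```python
from h import *
im=[]
for n in("scene","top"):
  c=read_camera(n)
  for t in("marker_mid","hygrometer_mid","scraper_mid","tweezers_mid"):
    for r in spotter.pinpoint(c,t)[:1]:print(t,np.round(r["position"],4),round(r["conf"],2))
  u,v=map(int,proj(c,(.456,-.265,.01)))
  im.append(cv2.resize(c["img"][v-32:v+32,u-50:u+50],None,fx=4.5,fy=4.5,interpolation=cv2.INTER_CUBIC))
cv2.imwrite("pics/l.png",np.vstack(im))
```

```text
marker_mid [ 0.4565 -0.1781  0.0127] 0.88
hygrometer_mid [ 0.4522 -0.2951  0.0302] 0.61
scraper_mid [0.4489 0.0606 0.0039] 0.74
tweezers_mid [ 0.4557 -0.3561  0.0092] 0.55
marker_mid [ 0.4527 -0.1779  0.0146] 0.62
hygrometer_mid [ 0.4578 -0.295   0.0224] 0.73
scraper_mid [ 0.4532 -0.2375  0.0153] 0.81
tweezers_mid [ 0.4519 -0.3561  0.0085] 0.62
```

View pics/l.png

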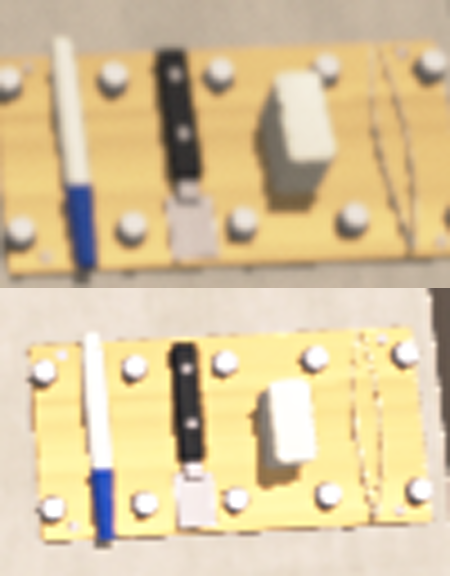

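The picture shows the bare rack with all four flat in their lanes in the reversed order: marker, scraper, upright hygrometer, tweezers. The robot is clear of everything.

```bash
python3 -c "
from station import env
print(env.job_done())"
```

```text
the job is handed in; nothing more can be done
None
```

All four things are on the bare rack in reverse order (from the left: marker, scraper, upright hygrometer, tweezers), each along the middle of its lane by the last pictures, and the job was handed in at about 42 s.

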